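# Lock a sculptor's turntable with its index pin, by feel

### The arm

A 6-joint arm with a two-finger parallel gripper is mounted at the origin on the work surface. World frame = base frame: x ahead of the robot, y to its left, z up, the work surface at z = 0. Lengths are in mm, angles in rad, forces in N, time in s.
With the tool pointing down it reaches from about 350 to 975 mm from the base axis. Payload 7.1 kg.
Tool frame: the origin (TCP) lies on the front face of the gripper's body, between the roots of the fingers; the fingertips stand 80 mm ahead of it and the grasp point (between the pads) lies 61 mm ahead of it (env.tips_ahead is the distance from the TCP to the fingertips, in mm); z points along the fingers, y is the line along which they close (so a half turn about z gives the same grasp; the last joint's range is limited). The gripper opens to 88 mm and grips with 3 to 60 N. Pads are 20 mm wide; open, the fingers measure 115 mm over their backs; the gripper's body (75 mm by 178 mm) begins 61 mm behind the grasp point.
Start: joints at [-1.349, 0.423, 1.63, -0, 1.089, -0.019], TCP at [149.069, -606.946, 302.675] pointing down, gripper open.
Joint ranges: [-3, 3], [-0.9, 2.11], [0.09, 2.58], [-1.31, 4.45], [0.11, 2.69], [-2.54, 2.54]. Speed limits (rad/s): [2.39, 2.39, 3.01, 3.14, 3.14, 3.14].

### API

Orientations are given as a unit quaternion [x, y, z, w].
In Python, from station import env, set_gripper, viewer, workorder gives the robot as it stands. Calls block until the motion is done:
- env.reach(position, orientation): joint-space move of the TCP to a pose.
- env.move_l(position, rot=None, rate=150, f_stop=None): straight line of the TCP; rot=None keeps the orientation; rate is the mean speed in mm/s. With f_stop (N) it stops when the force on the tool has changed by that much, and returns True; else False.
- env.move_joints(angles): joint-space move.
- set_gripper(opening): finger opening in mm; the grip force is fixed at half the most; returns when the fingers have stopped.
- env.hold(seconds).
- env.ik(position, orientation): joint angles nearest the present ones, or None.
- env.read_state(): the state.
- viewer.camera(name): name is "scene" or "top" or "wrist"; returns the picture (420x560x3 uint8, blue, green, red); there is no depth.
- viewer.camera_params(name): a dict with "fx", "fy", "cx", "cy" (pixels), "pose" (4x4, takes a point from camera to world coordinates); the wrist camera has in their place "tool_from_camera" (4x4, takes a point from camera to tool coordinates, whose origin is the TCP and whose axes are the flange's). Camera axes: x right, y up, looking along -z (the intrinsics and any distortion apply to the point x, -y, -z); pixel columns grow to the right and rows downward; lengths in mm; the calibration is good to about 2 mm. The wrist camera is an equidistant fisheye: a pixel r from the principal point sees the ray r / f radians off the axis. A picture is of the moment at which its call begins: read the wrist's pose just before it. camera_params takes no time and is no camera call.
A pose or a line that the arm cannot do raises env.IKError and nothing moves.
- workorder.sign_off(): hands the job in; it is judged then, once.
The state is a dict: "time_s": time; "qpos": joint angles; "dq": joint speeds; "tau": joint torques, N m; "tool_pos": TCP position; "orientation": TCP orientation; "force": force on the tool from outside, world axes, zero at the start; "wrist_torque": the same for the moment, N m; "width": finger opening in mm; "grip_force": force on a finger pad.
Only numpy, scipy, OpenCV 4.12 (cv2) and the standard library are available. Lean on these libraries where they do the work, as an engineer would, in place of code of your own. Each camera call takes 0.05 s, during which the arm holds its last target. There are 200 camera calls.

### The job

Lock the turntable: take the locking pin out of the tool block, put it down through the hole in the board and push it fully home into one of the holes of the hidden index ring underneath, flange flat on the board, then let go. You will have to feel for a ring hole by turning the board with the pin resting lightly on the ring. Never force the pin against the stand, keep off the plaster head, and leave the other tools and things as they are.

Things in the scene. Friction and masses are not known exactly. Their poses are not given: they have to be found in the camera images.
- lock_pin: Locking pin, upright in the block. Origin: centre of its lower end; z up the shank. Round steel shank 14 mm thick, 50 long, lowest 4 mm tapered to 9; steel flange 32 wide at 50-55 mm; round wooden handle 26 thick, straight at 55-97 mm, domed top at 106. Shortest of the three things in the block and the only one with a flange, which rests on the block. About 110 g.
- block: Dark wooden tool block 215 x 70 x 60 mm, fixed to the bench, origin under its centre. Its top has three 16 mm holes, 54 mm deep, in a row along its x axis at -65, 0, +65 mm; in them, in any order, stand the locking pin, a gouge and a loop tool. There is free room for fingers along its y axis.
- stand: Bench turntable, fixed; origin on its vertical axis at bench height. Under the board a fixed round index ring, 352 mm wide: flat upper face 45 mm above the bench, hidden, with 12 holes 17 mm square, 28 deep, 30 deg apart, 150 mm from the axis. Their bearing is unknown (the stand's axes say nothing of it); at the start none lies under the board's hole, but one does within 24 deg of turn either way.
- board: Square plywood board 360 x 360 x 18 mm, upper face 71 mm above the bench, lower face 8 mm above the ring. Origin on the turning axis at bench height. Turns about the vertical axis (about 2 N at its hole moves it) and stays where it is left. Carries the plaster head at its middle.
- lock_hole (a point): Mouth of the one hole in the board: centre of a round 16 mm through hole in its upper face, 150 mm from the axis (board's -y side). Rubber pads in its wall grip the pin with about 2.5 N, so it does not sink by its own weight. With the pin's end on the ring between holes the flange is 24 mm above the board; home in a ring hole it lies on the board.
- head: Half-size head of plaster, partly covered with grey clay, on a small plywood plinth, fixed at the middle of the board and turning with it: 72 mm at most from the axis to any side, up to 190 mm above the board. Origin on the axis at the board's upper face.
- gouge: Carving gouge standing in the block: brass ferrule and rounded wooden handle up to 29 mm thick, top 185 mm above the bench. Leave alone.
- loop_tool: Wire-loop modelling tool standing in the block: thin wooden stick with a wire loop on top, up to 170 mm above the bench. Leave alone.
- mallet: Hammer with a wooden handle, 260 mm long, lying on the bench. Leave alone.
- bowl: Grey plastic bowl, 130 mm wide and 55 mm high. Leave alone.
- tin: Bare steel tin, 72 mm wide and 85 mm high. Leave alone.
- offcut: Plywood offcut 90 x 60 x 18 mm. Leave alone.
There are look-alikes about, which are no part of the job. Leave any blue or green look-alike of the lock_pin alone.

How it is judged:
By the outcome, as a careful person would: the job done as asked, in the order asked, and still so for the second after the job is handed in, with the robot touching nothing.
It also fails if it takes over 64 s, if anything falls off the work surface, if the arm or the gripper's body presses on something with over 40 N, if the wrist force passes 120 N, or if a joint passes its speed limit or range.

## Working session

There is one attempt and no reset: what is moved stays moved. The work goes in short steps, each a Python script; the robot and the scene stay as the last script left them, time stands still between calls to the robot, and variables do not carry over. Pictures are saved under pics/ and viewed, at most 10 in all, crops included, and the job is handed in when it is done.

```bash
ls; mkdir -p pics; python3 - <<'E'
from station import env, viewer
import cv2
for n in ("top","scene"):
    cv2.imwrite(f"pics/{n}0.png",viewer.camera(n)); print(n,viewer.camera_params(n))
print(viewer.camera_params("wrist"))
s=env.read_state();print(s)
E
```

```text
pics
top {'fx': 428.9294703383764, 'fy': 428.9294703383764, 'cx': 275.67814305104685, 'cy': 205.09031902946026, 'pose': array([[-6.12528755e-03,  9.96284482e-01, -8.59052447e-02,
         4.25608294e+02],
       [-9.99924331e-01, -7.01879472e-03, -1.01029013e-02,
         3.76643605e+01],
       [-1.06683151e-02,  8.58368612e-02,  9.96252087e-01,
         1.38149945e+03],
       [ 0.00000000e+00,  0.00000000e+00,  0.00000000e+00,
         1.00000000e+00]])}
scene {'fx': 383.01567058984233, 'fy': 383.01567058984233, 'cx': 281.9870885918152, 'cy': 211.8837073177508, 'pose': array([[-3.27572599e-01, -7.25444519e-01,  6.05331679e-01,
         1.12754601e+03],
       [ 9.44753584e-01, -2.43560675e-01,  2.19360121e-01,
         2.37876592e+02],
       [-1.16986053e-02,  6.43745639e-01,  7.65150113e-01,
         8.17115184e+02],
       [ 0.00000000e+00,  0.00000000e+00,  0.00000000e+00,
         1.00000000e+00]])}
{'fx': 325.19226210127806, 'fy': 325.19226210127806, 'cx': 277.78898611457174, 'cy': 215.10400433962752, 'tool_from_camera': array([[-1.46950131e-03,  9.62692048e-01,  2.70595383e
[... 280 characters left out ...]
+00]])}
{'time_s': 0.1, 'qpos': array([-1.34898407e+00,  4.23772048e-01,  1.63061803e+00,  1.26077817e-05,
        1.08864305e+00, -1.90216171e-02]), 'dq': array([-0.00052207, -0.00080872, -0.00061887,  0.00039352, -0.00081885,
        0.00068446]), 'tau': array([ 1.13487893e-04, -5.45615423e+01, -2.74326074e+01,  6.44478248e-02,
        1.88447151e-02, -2.76225455e-05]), 'tool_pos': array([ 148.9948951 , -606.56053968,  301.97285654]), 'orientation': array([ 9.92758731e-01,  1.20123198e-01, -6.73492403e-05, -7.17103963e-04]), 'force': array([-0.52730432,  0.59321686,  0.04516104]), 'wrist_torque': array([ 0.00115413,  0.05338916, -0.01190463]), 'grip_force': 0.0, 'width': 87.67147424283202}
```

View pics/top0.png

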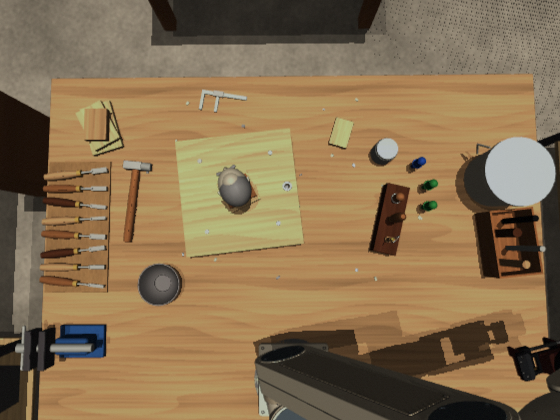

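View pics/scene0.png

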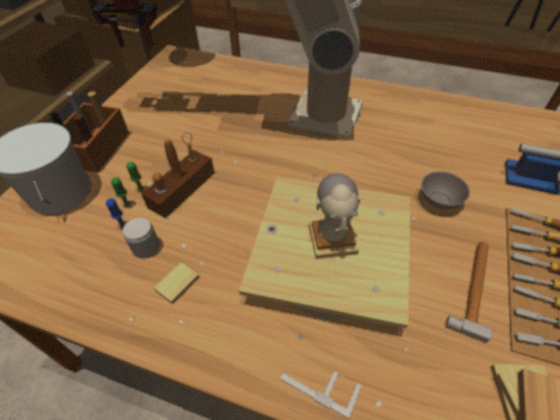

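Top view: the board is centred at about (239,192), with what looks like its hole at (288,187). The block is at (390,219). The pin looks to be at the block's far end (398,198), with the gouge in the middle and the loop tool near (390,240). I'll zoom in.

```bash
python3 - <<'E'
import cv2,numpy as np
t=cv2.imread("pics/top0.png");s=cv2.imread("pics/scene0.png")
a=cv2.resize(t[165:215,255:315],(480,400),interpolation=cv2.INTER_CUBIC)
b=cv2.resize(t[175:260,365:425],(282,400),interpolation=cv2.INTER_CUBIC)
c=cv2.resize(s[130:220,130:290],None,fx=2.2,fy=2.2,interpolation=cv2.INTER_CUBIC)
o=np.zeros((600,770,3),np.uint8);o[:400,:480]=a;o[:400,485:767]=b;o[402:600,:352]=c[:198]
cv2.imwrite("pics/crop1.png",o)
E
```

```text
(no output)
```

View pics/crop1.png

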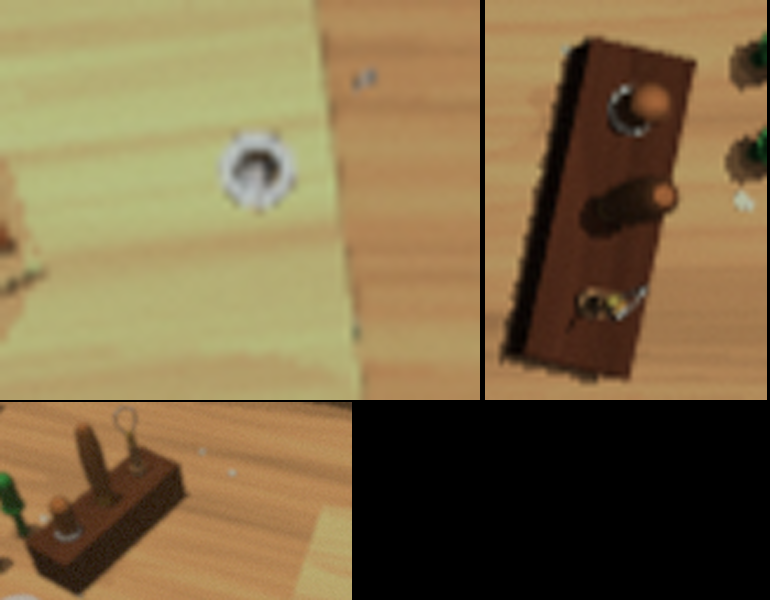

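```bash
cat > h.py <<'E'
from station import env, set_gripper, viewer, workorder
import numpy as np, cv2
from scipy.spatial.transform import Rotation as R
def ray(name,u,v,z):
    p=viewer.camera_params(name);P=p["pose"]
    d=P[:3,:3]@np.array([(u-p["cx"])/p["fx"],-(v-p["cy"])/p["fy"],-1]);o=P[:3,3]
    return (o+d*(z-o[2])/d[2]).round(1)
def wpose():
    s=env.read_state();T=np.eye(4);T[:3,:3]=R.from_quat(s["orientation"]).as_matrix();T[:3,3]=s["tool_pos"]
    return T@viewer.camera_params("wrist")["tool_from_camera"]
def wray(P,u,v,z):
    p=viewer.camera_params("wrist");a=np.array([u-p["cx"],v-p["cy"]]);r=np.hypot(*a);t=r/p["fx"];a=a/r*np.sin(t)
    d=P[:3,:3]@np.array([a[0],-a[1],-np.cos(t)]);o=P[:3,3]
    return (o+d*(z-o[2])/d[2]).round(1)
def wproj(P,X):
    p=viewer.camera_params("wrist");c=P[:3,:3].T@(np.asarray(X)-P[:3,3]);n=np.hypot(c[0],c[1])
    r=p["fx"]*np.arctan2(n,-c[2]);return np.array([p["cx"]+r*c[0]/n,p["cy"]-r*c[1]/n])
def quat(xdir):  # tool down, tool x along bearing xdir (rad)
    x=np.array([np.cos(xdir),np.sin(xdir),0]);z=np.array([0,0,-1.]);return R.from_matrix(np.c_[x,np.cross(z,x),z]).as_quat()
E
python3 - <<'E'
from h import *
print("flange",ray("top",396.3,198,63),"dome",ray("top",400.1,196.9,108))
print("hole",ray("top",287.2,186.4,71))
print("board corners",[ray("top",*c,71) for c in [(176,139),(291,129),(302,244),(185,257)]])
# block ends in crop b: top corners
s=lambda x,y:(365+(x-485)/4.7,175+y/4.7)
print("block",[ray("top",*s(*c),60) for c in [(592,38),(695,62),(630,378),(522,355)]])
print("gouge top",ray("top",*s(664,196),175))
print("scene dome",ray("scene",130+60/2.2,130+100/2.2,110))
E
```

```text
flange [ 558.6 -320.7   63. ] dome [ 557.3 -319.8  108. ]
hole [596.1  15.1  71. ]
board corners [array([747.5, 360.3,  71. ]), array([776. ,   1.8,  71. ]), array([419.3, -28.4,  71. ]), array([382.1, 327.8,  71. ])]
block [array([ 605.5, -296.6,   60. ]), array([ 589.1, -363.7,   60. ]), array([ 382.8, -314.8,   60. ]), array([ 398. , -245.2,   60. ])]
gouge top [ 494.4 -307.7  175. ]
scene dome [ 554.2 -317.8  110. ]
```

```bash
python3 - <<'E'
from h import *
q=quat(np.radians(-13.5))
env.reach([557,-320,300],q)
P=wpose(); im=viewer.camera("wrist"); cv2.imwrite("pics/w1.png",im)
s=env.read_state();print(s["time_s"],s["qpos"].round(2),s["tool_pos"].round(1))
for X in ([557,-320,110],[557,-320,63]): print(wproj(P,X))
np.save("P1.npy",P)
# later feasibility
for b in (-109,-85,-61):
  x=np.array([581,165,170])+150*np.array([np.cos(np.radians(b)),np.sin(np.radians(b)),0])
  print(env.ik(x,quat(np.radians(b))))
E
```

```text
1.9667 [-0.54  0.45  1.59 -0.    1.1   1.27] [ 556.5 -320.8  300. ]
[275.45731999 213.38383696]
[275.83251813 201.04308509]
None
None
None
```

View pics/w1.png

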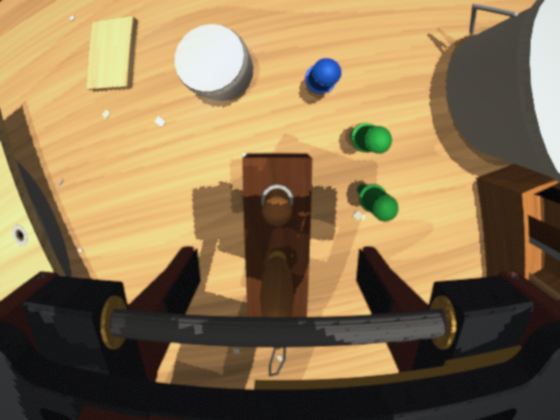

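The flange ring is at about (277,200), within 2 px of where I predicted it, and the fingers have clear room on both sides. Pin position is about (556.6,-321.5). Joint 6's limit rules out aligning the tool radially at the hole, so I'll use a tool bearing of about -52° there and search counter-clockwise.

```bash
python3 - <<'E'
from h import *
for d in (-0.5,0,12,24,31):
  b=np.radians(-84.7+d); x=np.array([581,165,165])+150*np.array([np.cos(b),np.sin(b),0])
  for xd in (-50,-53): print(d,xd,env.ik(x,quat(np.radians(xd))))
env.move_l([556.6,-321.4,153],rate=120,f_stop=12)
print(env.read_state()["tool_pos"])
set_gripper(20)
s=env.read_state();print(s["time_s"],s["width"],s["grip_force"],s["force"],s["tool_pos"])
env.move_l([s["tool_pos"][0],s["tool_pos"][1],300],rate=120)
env.hold(.2)
s=env.read_state();print(s["time_s"],s["width"],s["grip_force"],s["force"],s["tool_pos"])
E
```

```text
-0.5 -50 [ 6.10865763e-03  5.62929301e-01  1.78049967e+00 -4.44089210e-16
  7.98163681e-01  2.44956961e+00]
-0.5 -53 [ 6.10865763e-03  5.62929301e-01  1.78049967e+00 -4.44089210e-16
  7.98163681e-01  2.50192949e+00]
0 -50 [ 6.28893919e-03  5.64414738e-01  1.77749117e+00 -4.44089210e-16
  7.99686744e-01  2.44974989e+00]
0 -53 [ 6.28893919e-03  5.64414738e-01  1.77749117e+00 -4.44089210e-16
  7.99686744e-01  2.50210977e+00]
12 -50 [ 1.57983920e-02  5.99981003e-01  1.70532458e+00 -4.44089210e-16
  8.36287075e-01  2.45925934e+00]
12 -53 [ 1.57983920e-02  5.99981003e-01  1.70532458e+00 -4.44089210e-16
  8.36287075e-01  2.51161922e+00]
24 -50 [ 3.40370663e-02  6.34494419e-01  1.63506974e+00 -4.44089210e-16
  8.72028489e-01  2.47749802e+00]
24 -53 [ 3.40370663e-02  6.34494419e-01  1.63506974e+00 -4.44089210e-16
  8.72028489e-01  2.52985790e+00]
31 -50 [ 4.80324836e-02  6.53647177e-01  1.59599641e+00 -4.44089210e-16
  8.91949063e-01  2.49149344e+00]
31 -53 None
[ 557.07241072 -321.6524351   153.86162595]
4.325 25.633792298922423 29.99917938548606 [0.78108504 2.95328044 2.13282498] [ 556.68244205 -320.99276254  152.99593018]
5.9 25.362513545097503 29.996523120207712 [-0.12353772  0.38864783 -1.29844311] [ 556.51225304 -320.87201959  299.26246069]
```

```bash
python3 - <<'E'
from h import *
q=quat(np.radians(-51))
env.reach([596,15,300],q)
env.move_l([596,15,240],rate=100)
env.hold(.3)
P=wpose(); im=viewer.camera("wrist"); np.save("P2.npy",P)
s=env.read_state();print(s["time_s"],s["tool_pos"].round(2),s["force"])
t=s["tool_pos"]
print("pin bottom pred",wproj(P,[t[0],t[1],t[2]-143]),"flange",wproj(P,[t[0],t[1],t[2]-90]),"hole pred",wproj(P,[596,15,71]))
cv2.imwrite("pics/w2.png",im)
top=viewer.camera("top");sc=viewer.camera("scene");cv2.imwrite("pics/top2.png",top);cv2.imwrite("pics/scene2.png",sc)
c=im[110:260,190:370]; c=cv2.resize(c,None,fx=4,fy=4,interpolation=cv2.INTER_CUBIC);cv2.imwrite("pics/w2c.png",c)
E
```

```text
8.275 [596.15  15.02 240.46] [-0.30560813  0.78326395 -1.47924802]
pin bottom pred [277.98136448 231.53040762] flange [277.77971848 260.56336862] hole pred [278.20941218 221.22730676]
```

View pics/w2c.png

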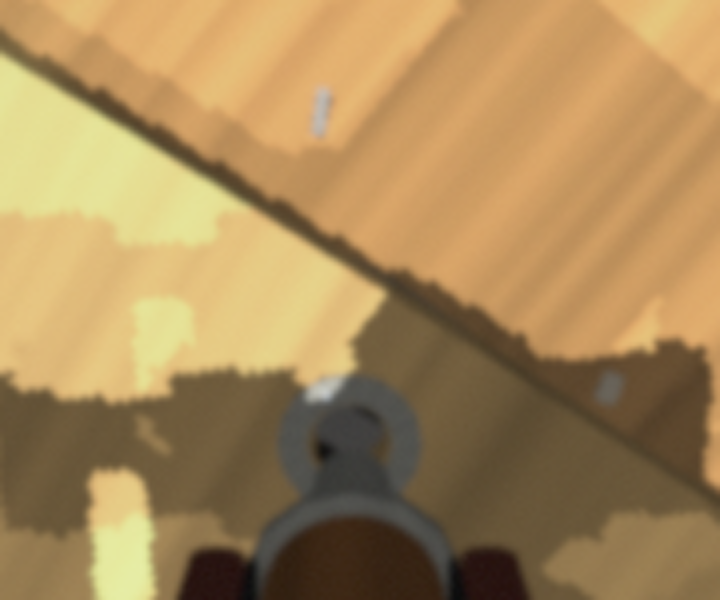

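The hole ring is centred at crop (349,444), i.e. (277.3,221), against a prediction of (278.2,221.2). The shank is at about the same column, so alignment is within about 0.5 mm. I'll lower gently.

```bash
python3 - <<'E'
from h import *
def st(m):
    s=env.read_state();print(m,round(s["time_s"],2),s["tool_pos"].round(1),s["force"].round(1),s["wrist_torque"].round(2),round(s["width"],1))
x=[596.1,15.2]
r=env.move_l([*x,218],rate=60,f_stop=6); st(r)
r=env.move_l([*x,204],rate=20,f_stop=5); st(r)
if not r:
    r=env.move_l([*x,184],rate=20,f_stop=6); st(r)
E
```

```text
False 8.89 [595.9  15.2 217.4] [ 0.4 -0.4 -1.1] [ 0.11 -0.01  0.03] 26.0
False 9.74 [596.1  15.4 203.8] [ 0.9  1.7 -2. ] [ 0.62 -0.15 -0.03] 25.6
True 10.51 [596.   15.4 187.9] [-0.6  0.3  4.3] [ 0.31  0.15 -0.04] 25.4
```

Pin entered the hole and touched the ring at TCP z = 187.9, as expected (188). Next is the counter-clockwise feel search.

```bash
cat > search.py <<'E'
from h import *
C=np.array([581.35,164.47]);b0=np.radians(-84.33)
def pt(d): b=b0+np.radians(d);return C+150*np.array([np.cos(b),np.sin(b)])
def st(m):
    s=env.read_state();print(m,round(s["time_s"],2),s["tool_pos"].round(1),s["force"].round(1),s["wrist_torque"].round(2),round(s["width"],1));return s
E
python3 - <<'E'
from search import *
d=0;z=188.2
for k in range(14):
    d+=1
    if env.move_l([*pt(d),z],rate=15,f_stop=15): st(("side stop",d)); break
    r=env.move_l([*pt(d),z-4.5],rate=15,f_stop=4)
    s=st((d,r))
    if s["tool_pos"][2]<z-2 or s["time_s"]>32: break
E
```

```text
(1, True) 11.08 [597.5  15.3 187.7] [-1.2  0.   6.3] [ 0.26  0.47 -0.01] 25.6
(2, True) 11.72 [599.8  15.4 187.7] [-2.7  0.2  7.3] [ 0.16  0.57 -0.02] 25.7
(3, True) 12.39 [602.2  15.7 187.6] [-1.6  1.6  7.3] [ 0.2   0.59 -0.02] 25.3
(4, True) 13.07 [604.9  16.1 187.5] [-2.4  0.6  8.1] [ 0.2   0.68 -0.04] 25.5
(5, True) 13.72 [607.6  16.6 187.5] [-2.3  0.7  6.9] [ 0.18  0.66 -0.01] 25.7
(6, True) 14.38 [610.   17.  187.5] [-1.5  1.1  7.4] [0.23 0.66 0.06] 25.8
(7, True) 15.05 [612.5  17.5 187.5] [-2.4  1.   6.8] [ 0.23  0.67 -0.02] 25.3
(8, True) 15.72 [615.1  18.  187.4] [-2.4  0.6  6.8] [ 0.19  0.63 -0.01] 25.9
(9, True) 16.4 [617.6  18.6 187.4] [-3.   0.3  7.4] [ 0.15  0.62 -0.03] 25.4
(10, True) 17.07 [620.2  19.2 187.4] [-2.1  0.2  6.7] [0.2  0.57 0.03] 25.5
(11, True) 17.75 [622.8  19.9 187.4] [-1.5  0.5  6.2] [ 0.13  0.59 -0.01] 25.7
(12, True) 18.43 [625.4  20.6 187.3] [-1.8 -0.2  6.9] [ 0.04  0.55 -0.04] 25.5
(13, True) 19.09 [629.3  22.  187.2] [-0.5 -1.1  4.8] [-0.01  0.19  0.02] 25.5
(14, True) 19.76 [632.  23. 187.] [ 1.3 -0.1  3.8] [ 0.06 -0.23  0.05] 25.6
```

```bash
python3 - <<'E'
from search import *
d=14;z=187.6
for k in range(16):
    d+=1
    if env.move_l([*pt(d),z],rate=15,f_stop=15): st(("side stop",d)); break
    r=env.move_l([*pt(d),z-5],rate=15,f_stop=4)
    s=st((d,r))
    if s["tool_pos"][2]<z-2 or s["time_s"]>32: break
E
```

```text
(15, True) 20.39 [634.2  23.7 186.6] [ 0.5 -0.1  2.9] [-0.07 -0.13 -0.04] 25.9
(16, True) 21.02 [636.6  24.7 186.2] [ 0.8 -0.7  1.1] [-0.16 -0.38 -0.  ] 25.7
(17, True) 21.7 [639.1  25.6 186.4] [ 1.1 -0.6  0.8] [-0.1  -0.37 -0.03] 25.5
(18, True) 22.38 [641.5  26.6 186.3] [1.7 0.4 0.4] [-0.15 -0.36  0.04] 25.7
(19, True) 23.07 [644.   27.5 186.4] [ 1.1 -0.6  1.8] [-0.15 -0.35  0.02] 25.5
(20, True) 23.76 [645.5  28.2 186.2] [-0.7 -1.4  4.4] [-0.27 -0.   -0.02] 25.6
(21, True) 24.43 [646.7  28.8 186. ] [-0.2 -2.1  4.7] [-0.39  0.27  0.  ] 25.8
(22, True) 25.16 [648.1  29.5 185.8] [-1.7 -2.4  4.8] [-0.54  0.5   0.03] 25.4
(23, True) 25.96 [649.7  30.2 185.6] [-2.1 -3.3  6.9] [-0.73  0.62  0.09] 25.7
(24, True) 26.81 [654.   32.  186.6] [-0.9 -2.9  5.2] [-0.73  0.21  0.04] 25.5
(25, True) 27.54 [657.2  33.7 186.5] [-0.3 -2.6  4.3] [-0.49  0.15  0.13] 25.8
(26, True) 28.23 [659.5  35.2 186.5] [ 0.2 -2.5  4.6] [-0.4   0.15  0.1 ] 25.5
(27, True) 28.9 [661.8  36.7 186.5] [-0.6 -1.9  4.5] [-0.37  0.05  0.1 ] 25.6
(28, True) 29.57 [664.   38.2 186.4] [-0.5 -1.6  5.3] [-0.32  0.08  0.14] 25.4
(29, True) 30.23 [666.1  39.6 186.4] [-1.6 -2.1  4.3] [-0.41  0.11  0.08] 25.6
(30, True) 30.9 [668.2  41.1 186.3] [-0.9 -1.8  3. ] [-0.42  0.01  0.06] 25.7
```

Contact forces dropped at 16–19° and the tip snagged past 20°, so it skimmed a ring hole centred near 17.6°. The 4 N stop was tripped by the rubber friction. I'll go back there and push with a higher threshold.

```bash
python3 - <<'E'
from search import *
p=pt(30);env.move_l([*p,189],rate=40)
for d in (24,17.2): env.move_l([*pt(d),189],rate=40,f_stop=20)
env.move_l([*pt(17.6),189],rate=20)
print(pt(17.6));st("at")
r=env.move_l([*pt(17.6),181],rate=20,f_stop=9)
st(r)
E
```

```text
[640.60968264  26.67199561]
at 32.53 [640.   27.7 189.4] [-2.8  4.8 -4.9] [ 1.43  0.27 -0.24] 25.7
True 32.74 [640.1  28.  189.1] [-0.3  2.3  3.8] [ 0.52  0.18 -0.09] 25.4
```

```bash
python3 - <<'E'
from search import *
p=pt(17.6)
env.hold(.3); st("rest")
r=env.move_l([*p,180],rate=20,f_stop=7)
st(r)
E
```

```text
rest 33.04 [640.1  28.1 189.1] [-0.6  1.2  6.9] [ 0.54  0.21 -0.14] 25.5
True 33.33 [640.6  28.  185.7] [-0.1  0.9  4. ] [ 0.42  0.16 -0.07] 25.4
```

```bash
python3 - <<'E'
from search import *
def press(d,f=8,dz=6):
    env.move_l([*pt(d),186.8],rate=20); s=st(("at",d))
    r=env.move_l([*pt(d),186.8-dz],rate=20,f_stop=f); s=st(r); return s["tool_pos"][2]
for d in (17.6,16.8,18.4):
    if press(d)<184.5: break
E
```

```text
('at', 17.6) 33.64 [640.5  27.4 186.7] [-0.4  5.1 -5.1] [ 1.31 -0.29 -0.21] 25.1
True 33.85 [640.5  27.6 186.2] [-0.9  1.9  3.4] [ 0.44  0.11 -0.1 ] 25.4
('at', 16.8) 34.15 [638.3  26.3 186.5] [-0.1  5.5 -3.8] [ 1.35 -0.19 -0.23] 25.7
True 34.36 [638.4  26.6 186.2] [-1.2  1.3  4.6] [ 0.45  0.27 -0.11] 25.4
('at', 18.4) 34.76 [642.3  27.6 186.3] [-2.2  1.7 -4. ] [ 0.65  0.17 -0.1 ] 25.8
True 34.97 [642.6  27.8 185.9] [0.3 1.8 3.4] [ 0.37 -0.03 -0.07] 25.8
```

```bash
python3 - <<'E'
from search import *
env.hold(.15); st("rest")
z=env.read_state()["tool_pos"][2]
for dz in (1,2,3,4):
    r=env.move_l([*pt(18.0),z-dz],rate=12,f_stop=9); s=st((dz,r))
    if r: break
E
```

```text
rest 35.12 [642.5  27.9 185.8] [1.6 1.1 5.5] [ 0.28 -0.19 -0.01] 25.4
(1, False) 35.37 [642.6  27.5 185.8] [0.6 3.6 6.8] [ 0.86 -0.12 -0.11] 25.8
(2, False) 35.62 [642.7  27.5 185.5] [-0.5  3.3 11.2] [ 0.77  0.27 -0.1 ] 25.6
(3, False) 35.87 [642.8  27.5 185.3] [-1.6  2.9 16.6] [ 0.66  0.72 -0.15] 25.7
(4, False) 36.12 [643.   27.4 185.1] [-1.8  3.5 21. ] [ 0.65  1.2  -0.15] 25.6
```

```bash
python3 - <<'E'
from search import *
env.move_l([*pt(17.8),185.8],rate=30); st("relieved")
P=wpose();im=viewer.camera("wrist");sc=viewer.camera("scene");tp=viewer.camera("top")
a=cv2.resize(im[140:300,190:370],(405,360),interpolation=cv2.INTER_CUBIC)
b=cv2.resize(sc[150:290,200:380],(388,302),interpolation=cv2.INTER_CUBIC)
c=cv2.resize(tp[120:260,170:320],(386,360),interpolation=cv2.INTER_CUBIC)
o=np.zeros((600,800,3),np.uint8);o[:360,:405]=a;o[:360,410:796]=c;o[298:600,:388]=0;o[362:600,:306]=cv2.resize(b,(306,238))
cv2.imwrite("pics/c3.png",o)
E
```

```text
relieved 36.4 [641.3  27.1 186.2] [-1.2  4.2  6.9] [ 0.93  0.11 -0.13] 25.3
```

View pics/c3.png

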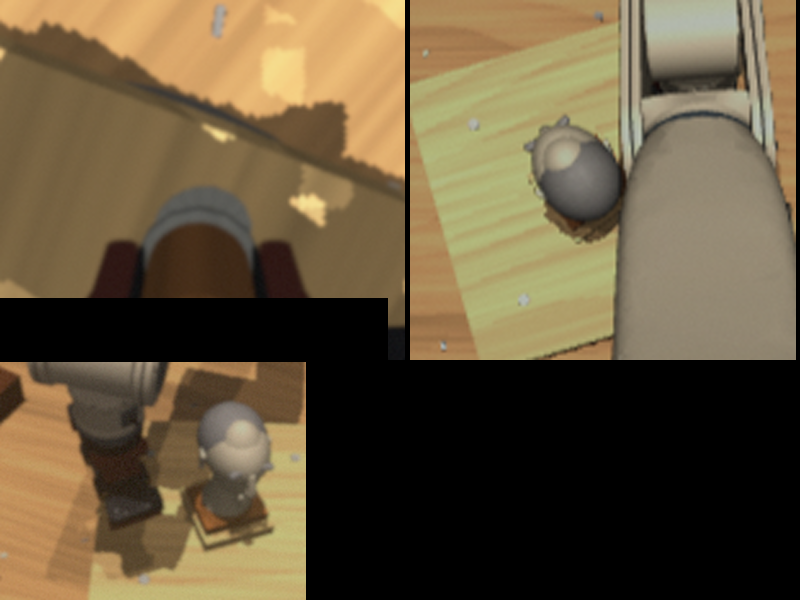

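```bash
python3 - <<'E'
from search import *
s=env.read_state();t=s["tool_pos"];P=wpose()
xd=R.from_quat(s["orientation"]).as_matrix();print("axes",xd.round(3).T)
x=xd[:,0]
for P_,t_ in ((np.load("P2.npy"),np.array([596.15,15.02,240.46])),(P,t)):
    for zz in (-88,-93): print(zz,wproj(P_,t_+16*x+[0,0,zz]))
im=viewer.camera("wrist")
w2=cv2.imread("pics/w2.png")
a=cv2.resize(w2[200:320,200:360],None,fx=2.4,fy=2.4);b=cv2.resize(im[200:320,200:360],None,fx=2.4,fy=2.4)
cv2.imwrite("pics/c4.png",np.hstack([a,b]))
st("")
E
```

```text
axes [[ 0.632 -0.773 -0.063]
 [-0.76  -0.633  0.148]
 [-0.155 -0.045 -0.987]]
-88 [277.59464727 235.31268037]
-93 [277.62356824 232.45230771]
-88 [253.37774079 226.66091715]
-93 [252.70593529 223.45998004]
 36.6 [641.4  27.  186.2] [-1.   3.1  5.2] [ 0.87  0.14 -0.14] 25.6
```

View pics/c4.png

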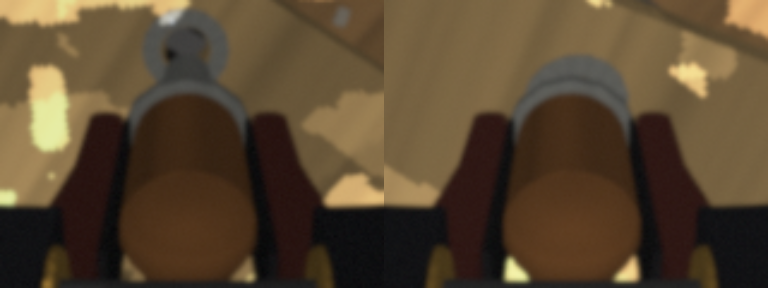

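The tool has drifted 9° off vertical: `rot=None` kept re-adopting the deflected orientation on every step. So the pin tip trails the hand and the board is really at about 10.7°. I'll straighten up about the hole, then search with the orientation given explicitly.

```bash
python3 - <<'E'
from search import *
s=env.read_state();t=s["tool_pos"];Rm=R.from_quat(s["orientation"]).as_matrix()
H=t+117*Rm[:,2];b=H[:2]-C;d=np.degrees(np.arctan2(b[1],b[0])-b0);print(H.round(1),np.hypot(*b),d)
q=quat(np.radians(-51))
r=env.move_l([*pt(d),189.5],rot=q,rate=25,f_stop=30);st(r)
env.hold(.2);s=st("");print(R.from_quat(s["orientation"]).as_matrix()[:,2].round(3))
E
```

```text
[623.3  21.7  70.7] 148.7665804637921 10.701699091299842
False 37.51 [622.9  20.6 188.8] [-2.7  2.5 -3.5] [ 0.86  0.59 -0.1 ] 25.7
 37.71 [623.4  20.7 189.1] [-2.2  3.8 -3.9] [1.01 0.66 0.01] 25.4
[-0.001  0.    -1.   ]
```

```bash
python3 - <<'E'
from search import *
q=quat(np.radians(-51))
d=10.7
env.move_l([*pt(d),186.6],rot=q,rate=20,f_stop=16);st("down")
while d<24:
    d+=1
    r=env.move_l([*pt(d),186.6],rot=q,rate=22,f_stop=20)
    s=env.read_state();print(round(d,1),r,round(s["time_s"],2),s["tool_pos"].round(1),s["force"].round(1),(s["tool_pos"][:2]-pt(d)).round(1))
    if r or s["time_s"]>47 or (s["tool_pos"][2]<187.1 and s["force"][2]<3.5): break
E
```

```text
down 38.0 [624.1  20.9 187.2] [-2.3  5.2 -0. ] [1.2  0.63 0.03] 25.7
11.7 False 38.27 [626.7  21.8 187.2] [-2.4  6.4  0.3] [0.6 0.4]
12.7 False 38.53 [629.2  22.6 187.1] [-2.4  6.1  0.1] [0.6 0.5]
13.7 False 38.8 [631.6  23.5 187.1] [-2.2  5.7  0.1] [0.5 0.6]
14.7 False 39.07 [633.9  24.3 187.3] [-3.4  5.3  1.9] [0.4 0.4]
15.7 False 39.33 [635.5  24.6 187.3] [-6.6  1.9  5.3] [-0.5 -0.1]
16.7 False 39.6 [637.7  25.  187.4] [-8.2 -0.9  7.2] [-0.7 -0.8]
17.7 False 39.87 [640.1  25.7 187.5] [-8.4 -1.2  6.8] [-0.7 -1. ]
18.7 False 40.13 [642.7  26.9 187.5] [-7.  -1.8  6.9] [-0.5 -1. ]
19.7 False 40.4 [645.4  28.2 187.5] [-6.1  0.5  5.8] [-0.3 -0.8]
20.7 False 40.67 [647.9  29.4 187.6] [-5.1  0.5  5.9] [-0.  -0.6]
21.7 False 40.93 [650.4  30.7 187.6] [-5.7  0.4  4.7] [ 0.1 -0.5]
22.7 False 41.2 [652.8  32.  187.6] [-5.4  0.9  4.2] [ 0.2 -0.5]
23.7 False 41.47 [655.1  33.3 187.6] [-4.4 -0.3  4.8] [ 0.2 -0.5]
24.7 False 41.73 [657.4  34.6 187.6] [-5.7  1.2  4.3] [ 0.2 -0.5]
```

Fz was about 0 at 10.7–13.7°, followed by a side snag and a climb-out at 15–18°, so the hole is at about 12.7°. Going back to press there.

```bash
python3 - <<'E'
from search import *
q=quat(np.radians(-51))
env.move_l([*pt(24.7),190.5],rot=q,rate=40)
for d in (20.5,16.5,12.6): env.move_l([*pt(d),190.5],rot=q,rate=45)
st("at")
r=env.move_l([*pt(12.6),187.5],rot=q,rate=25,f_stop=20);st(r)
for z in (185,182.5):
    r=env.move_l([*pt(12.6),z],rot=q,rate=20,f_stop=9);s=st(r)
    if r: break
E
```

```text
at 43.13 [627.5  21.7 190.3] [-2.3 -0.7 -0.2] [0.01 0.37 0.07] 25.2
False 43.4 [628.5  22.1 187.3] [ 1.   0.6 -1.3] [ 0.15  0.1  -0.05] 25.9
False 43.67 [628.7  22.1 184.9] [ 1.9  0.9 -0.9] [ 0.25 -0.27  0.05] 25.3
False 43.95 [628.5  22.1 182.3] [ 1.9  1.9 -1.8] [ 0.26 -0.31 -0.03] 25.3
```

It's in the hole: 5 mm below the ring face with no resistance. Pushing it home.

```bash
python3 - <<'E'
from search import *
q=quat(np.radians(-51))
r=env.move_l([*pt(12.6),168],rot=q,rate=30,f_stop=15);st(r)
if not r:
    r=env.move_l([*pt(12.6),160],rot=q,rate=15,f_stop=10);st(r)
E
```

```text
False 44.58 [628.   22.1 167.3] [ 1.   1.2 -3.8] [ 0.3  -0.19 -0.01] 25.3
True 44.98 [628.7  22.1 163.8] [-0.6  0.7  3.9] [ 0.15 -0.05  0.01] 25.5
```

```bash
python3 - <<'E'
from search import *
q=quat(np.radians(-51))
r=env.move_l([*pt(12.6),161.5],rot=q,rate=10,f_stop=12);st(r)
set_gripper(60);st("open")
p=env.read_state()["tool_pos"]
env.move_l([p[0],p[1],240],rot=q,rate=120);st("up")
im=viewer.camera("wrist");cv2.imwrite("pics/c5.png",cv2.resize(im[140:300,180:380],None,fx=3,fy=3,interpolation=cv2.INTER_CUBIC))
P=wpose()
for X in ((0,0,76),(0,0,127)): print(wproj(P,np.array([*p[:2],0])+X))
E
```

```text
True 45.18 [629.6  22.5 163.8] [0.1 0.4 4. ] [ 0.19 -0.06  0.01] 25.6
open 45.89 [628.8  22.5 163. ] [0.4 0.8 0.2] [ 0.05 -0.03  0.04] 59.9
up 46.68 [628.4  22.4 239.5] [-0.1 -0.3 -0.2] [0.06 0.04 0.02] 59.7
[276.96441448 222.71508504]
[276.71709559 246.05377739]
```

View pics/c5.png

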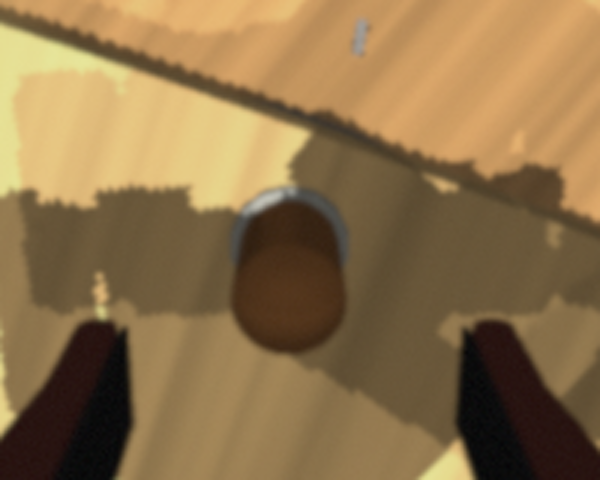

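The flange lies on the board, concentric with the hole and with no gap visible. I'll press lightly on the dome with closed fingertips to confirm it's seated.

```bash
python3 - <<'E'
from search import *
q=quat(np.radians(-51));p=[628.7,22.3]
set_gripper(0)
env.move_l([*p,212],rot=q,rate=60,f_stop=10)
r=env.move_l([*p,203],rot=q,rate=20,f_stop=13);st(r)
env.move_l([*p,300],rot=q,rate=150);env.hold(.3);st("up")
cv2.imwrite("pics/w6.png",viewer.camera("wrist"))
E
```

```text
True 48.72 [629.4  22.6 206.8] [-1.6  1.   5.9] [ 0.28  0.15 -0.02] 0.1
up 49.79 [628.5  22.3 299.1] [-0.3 -0.5  0.6] [ 0.05 -0.01  0.01] 0.9
```

Dome top is at 126.8 mm (127 expected), so the pin is fully home. Handing in.

```bash
python3 -c "
from station import workorder
print(workorder.sign_off())"
```

```text
the job is handed in; nothing more can be done
None
```

The locking pin is fully home in a ring hole, flange on the board and released, and I signed the job off at about 50 s; no verdict came back, and during the search the pin once pressed on the ring with about 21 N while the tool was tilted.

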